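# Next coupon under the indenter, then hold the test load

## Robot

A 6-joint arm with a two-finger parallel gripper is mounted at the origin on a cart in front of the work surface, level with it; the furniture and walls round the work are solid. World frame = base frame: x ahead of the robot, y to its left, z up, the work surface at z = 0. Lengths are in m, angles in rad, forces in N, time in s.
With the tool pointing down it reaches from about 0.275 to 0.825 m from the base axis. Payload 4.9 kg.
Tool frame: the origin (TCP) lies midway between the tips of the shut fingers; the grasp point (between the pads) lies 19 mm behind it (bot.grip_depth is the distance from the TCP to the grasp point, in m); z points along the fingers, y is the line along which they close (so a half turn about z gives the same grasp; the last joint's range is limited). The gripper opens to 85 mm and grips with 20 to 120 N. Pads are 22 mm wide; open, the fingers measure 114 mm over their backs; the gripper's body (76 mm by 85 mm) begins 54 mm behind the grasp point. The pads swing forward as they close: fully open they stand 13 mm farther back than shut.
Start: joints at [-1.477, 0.326, -0.193, 1.052, 0, 1.437], TCP at [0.124, -0.536, 0.231] pointing down, gripper open.
Joint ranges: [-2.65, 2.65], [-0.97, 1.79], [-1.3, 1.35], [-1.93, 2.1], [-1.47, 1.37], [-3.14, 3.14]. Speed limits (rad/s): [2.57, 2.57, 3.14, 3.14, 3.14, 3.14].

## Interface

Orientations are given as a unit quaternion [w, x, y, z].
In Python, from cell import bot gives the robot as it stands. Calls block until the motion is done:
- bot.move_pose(position, orientation): joint-space move of the TCP to a pose.
- bot.move_linear(position, speed=0.15, rotation=None, until_force=None): straight line of the TCP; rotation=None keeps the orientation; speed is the mean speed in m/s. With until_force (N) it stops when the force on the tool has changed by that much, and returns True; else False.
- bot.goto_joints(angles): joint-space move.
- bot.set_gripper(opening, grasp_force=None): opening from 0.0 (shut) to 1.0 (fully open); grasp_force is the grip in N (None keeps the last); returns when the fingers have stopped.
- bot.wait(seconds).
- bot.solve_ik(position, orientation): joint angles nearest the present ones, or None.
- bot.camera(name): name is "side" or "top" or "wrist"; returns the picture (480x640x3 uint8, red, green, blue); there is no depth.
- bot.calibration(name): a dict with "mtx" (3x3 intrinsics, pixels), "extrinsics" (4x4, takes a point from world to camera coordinates); the wrist camera has in their place "hand_eye" (4x4, takes a point from camera to tool coordinates, whose origin is the TCP and whose axes are the flange's). Camera axes: x right, y down, z forward; pixel columns grow to the right and rows downward; lengths in m; the calibration is good to about 2 mm. A picture is of the moment at which its call begins: read the wrist's pose just before it. calibration takes no time and is no camera call.
A pose or a line that the arm cannot do raises bot.PlanningError and nothing moves.
- bot.close_job(): hands the job in; it is judged then, once.
Trained networks look in the newest picture that a camera, given by its name, has taken for a name from the list of things; names that differ only in an ending like _2 or _b are one class to them, and where a whole thing is asked for, a point or a joint stands for the part that bears it (a point fixed in the world has none). Each returns a list of dicts, best first, with "confidence" (0 to 1); they miss things now and then, are a little off and sometimes report something else, mostly with a low value. They report only what shows in the picture. A call takes as long as a camera call.
- bot.search_frame(camera, thing): "bbox" ([left, top, width, height] in pixels, round what is visible of it).
Readings, each from a call of its own:
- bot.read_clock(): time.
- bot.read_joint_positions(): joint angles.
- bot.read_joint_vel(): joint speeds.
- bot.read_joint_efforts(): joint torques, N m.
- bot.read_position(): TCP position.
- bot.read_tool_rot(): TCP orientation.
- bot.read_ft_force(): force on the tool from outside, world axes, zero at the start.
- bot.read_moment(): the same for the moment, N m.
- bot.read_gripper_width(): opening from 0.0 (shut) to 1.0 (fully open).
- bot.read_finger_force(): force on a finger pad.
Only numpy, scipy, OpenCV 4.12 (cv2) and the standard library are available. Lean on these libraries where they do the work, as an engineer would, in place of code of your own. Each camera call takes 0.05 s, during which the arm holds its last target. There are 200 camera calls.

## Task

On the small indentation stand, with the indenter up, index the six-place table (it has upright turning pegs) until the one square coupon sits in its detent under the indenter; leave the specimens in their nests and the things round the stand where they are. Then press the stand's spring-return hand lever down until the dial needle stands at the heavy top mark (15 N, between the two finer marks beside it), never running it as far as the thick overload mark, and keep holding it there: the reading is taken under load, so finish with the lever still held down.

Things in the scene. Friction and masses are not known exactly. Their poses are not given: they have to be found in the camera images.
- stand: Fixed grey-painted bench stand, base plate 240 x 235 x 20 mm. Origin on the bench under the base; z up, +x to the back (column), +y to the lever side; yaw varies. In this frame: indenter axis x 0.011, y 0.034; table axis -0.020, -0.020; column 0.082, 0.052, up to z 0.292; head x -0.014..0.086, y 0.010..0.068, z 0.168..0.234; load gauge with its dial below the head, to x -0.04, down to z 0.09.
- table_center (a point): Centre of the upper face (z 0.046) of the round aluminium table, 188 mm across; x and y turn with the table (parallel to the stand's at joint 0). Six nests on a circle of radius 62 mm at 0, 60, 120, 180, 240, 300 deg from table x, counter-clockwise from above, each between four dowels 5 mm high. A screw head, 7 mm high, sits in the middle.
- table_peg (a point): Centre of the top of one of six identical steel turning pegs: round, 10 mm thick, 32 mm high above the table face (foot 15 mm wide, 4 mm high), on a circle of radius 85 mm midway between the nests, this one at table angle 210 deg (front right), the others every 60 deg from it. Pinch or push them sideways, best at the front right of the table (210 to 270 deg), clear of the head.
- table (a joint): Angle of the table, rad, counter-clockwise from above; 0 at the start. It turns both ways (at least a full turn), with a spring detent every 60 deg (1.047 rad) that draws it into the nearest one when let go; at the stiffest, a quarter step from a detent, that takes 0.3 N m (3.6 N at a peg). At 0 the nest at table angle 60 deg is under the indenter.
- coupon: The one square specimen, 36 x 36 x 8 mm, steel with a dark grey coat, lying loose between the dowels of its nest, its underside at z 0.046; starts one or two places from the indenter, either way. Origin: centre of its underside.
- indenter_tip (a point): Centre of the round indenter's lower face (10 mm across). With the lever up it hangs at z 0.064, 10 mm above the specimens. It goes down 30 mm per rad of the lever's turn; once on a specimen its load spring (1.5 N per mm) yields instead.
- indenter: Spring-loaded steel indenter, 16 mm across, on a 9 mm rod in the quill below the head. Origin: centre of its lower face, z up.
- lever: Hand lever at the stand's +y side. Origin on its hinge, which runs along the stand's y (stand frame 0.030, 0.092, 0.200); x, y, z as the stand's when up. From it the arm, 11 mm thick, runs 155 mm to the stand's front (-x) to the grip's axis, 25 deg (0.436 rad) above level when up. Call angle the turn down from there (stop at 0.9): grip height = 0.200 + 0.155 sin(0.436 - angle).
- lever_grip (a point): Centre of the lever's black cross grip: round bar 20 mm thick, 66 mm long, along the stand's y, arm at its middle. Pinch it from above beside the arm, fingers before and behind it, or press its top. z 0.265 up; the indenter meets the specimen at 0.216; 12, 15, 18 N at 0.175, 0.165, 0.155; overload at 0.140. Springs up if let go; takes 2 N to start, 7 N at 15 N.
- needle (a joint): Needle of the white dial (62 mm) on the load gauge that goes down with the quill, rad, clockwise as seen from the robot: 0 unloaded (needle at lower left), 2.0 at the heavy top mark = 15 N (7.5 N per rad), finer marks either side at 1.6 and 2.4, thick overload mark at 3.0.
- flow_cup_stand: Fixed furniture between the robot's start and the work, not part of the job: a flow cup on a rod stand, foot 115 (x) x 166 (y) x 28 mm, rod and cup up to z 0.32. Origin: on the bench under its foot. Lift over it or pass in front of it.
- steel_block: Bystander: steel film applicator, a 44 x 44 x 42 mm block on the bench, front right of the stand. Origin: centre of its underside.
- tin_lid: Bystander: round tin lid, 57 mm across, 10 mm high, in front of the stand. Origin: centre of its underside.
- test_panel_1: Bystander: small coated test block, 34 x 70 x 8 mm, right of the stand. Origin: centre of its underside.
- button_a: Round specimen button, 36 mm across, 8 mm thick, same steel and dark grey coat, loose in its nest; starts under the indenter. Origin: centre of its underside.
- button_b: Round specimen button, 36 mm across, 8 mm thick, same steel and dark grey coat, loose in its nest; in another nest. Origin: centre of its underside.
- button_c: Round specimen button, 36 mm across, 8 mm thick, same steel and dark grey coat, loose in its nest; in another nest. Origin: centre of its underside.
- button_d: Round specimen button, 36 mm across, 8 mm thick, same steel and dark grey coat, loose in its nest; in another nest. Origin: centre of its underside.

How it is judged:
On the way, in this order (a step that is already met when the one before it is completed fails the run):
1. the square coupon is indexed under the raised indenter and the table is at rest (horizontal distance between coupon and indenter_tip below 0.005 m and value of joint needle below 0.15 rad and height (world z) of lever_grip above 0.25 m and velocity of joint table between -0.1 and 0.1 rad/s), for 0.3 s.
2. the lever is pressed so that the indenter loads the coupon to the top mark (horizontal distance between coupon and indenter_tip below 0.005 m and value of joint needle between 1.6 and 2.4 rad and contact force between indenter and coupon above 8 N), for 0.5 s.
At the end, for the whole second after the job is handed in: Square coupon under the indenter (centres within 5 mm in plan), indenter loading it, needle within 0.4 rad of the top mark (2.0 rad = 15 N; so 12 to 18 N), lever still and held down by the fingers on its grip, all five specimens on the table (all of step 2 and contact force between the fingers and lever above 1.5 N and velocity of joint needle between -0.5 and 0.5 rad/s and height (world z) of each of coupon, button_a, button_b, button_c, button_d above 0.04 m); the arm keeps its last pose, push and grip.
It fails at once if the indenter was overloaded: the needle reached the thick overload mark (22.5 N) (value of joint needle above 3 rad).
It fails at once if a specimen came out of its nest (height (world z) of any of coupon, button_a, button_b, button_c, button_d above 0.054 m or height (world z) of any of coupon, button_a, button_b, button_c, button_d below 0.04 m).
It fails at once if a thing beside the stand was disturbed (distance of any of steel_block, tin_lid, test_panel_1 from where it was at the start of the episode above 0.02 m).
It also fails if it takes over 58 s, if anything falls off the work surface, if the arm or the gripper's body presses on something with over 40 N, if the wrist force passes 120 N, or if a joint passes its speed limit or range.

## Working session

There is one attempt and no reset: what is moved stays moved. The work goes in short steps, each a Python script; the robot and the scene stay as the last script left them, time stands still between calls to the robot, and variables do not carry over. Pictures are saved under pics/ and viewed, at most 10 in all, crops included, and the job is handed in when it is done.

```bash
mkdir -p pics; ls
python3 - <<'E'
from cell import bot
import cv2,numpy as np
np.set_printoptions(precision=4,suppress=True)
for c in("side","top"):
    im=bot.camera(c); cv2.imwrite(f"pics/{c}0.png",im[...,::-1])
    k=bot.calibration(c); print(c,k["mtx"].tolist(),np.array(k["extrinsics"]))
    for t in("stand","table_center","table_peg","coupon","button_a","lever_grip","lever","flow_cup_stand","indenter","steel_block","tin_lid","test_panel_1"):
        print(t,[(np.round(d["bbox"]).tolist(),round(d["confidence"],2)) for d in bot.search_frame(c,t)][:7])
print(bot.read_clock(),bot.read_tool_rot(),bot.calibration("wrist"))
E
```

```text
pics
side [[483.5992173279615, 0.0, 323.5088905459748], [0.0, 483.5992173279615, 247.12628639209328], [0.0, 0.0, 1.0]] [[ 0.9637 -0.2671 -0.0036 -0.5634]
 [-0.1269 -0.4462 -0.8859  0.0773]
 [ 0.235   0.8542 -0.4639  1.0423]
 [ 0.      0.      0.      1.    ]]
stand [([335.0, 283.0, 20.0, 12.0], 0.59), ([258.0, 157.0, 178.0, 227.0], 0.55)]
table_center [([289.0, 272.0, 102.0, 80.0], 0.67)]
table_peg [([289.0, 273.0, 104.0, 74.0], 0.76)]
coupon [([356.0, 293.0, 27.0, 19.0], 0.66)]
button_a [([298.0, 307.0, 20.0, 13.0], 0.66), ([358.0, 315.0, 21.0, 14.0], 0.66), ([335.0, 283.0, 18.0, 14.0], 0.58), ([306.0, 288.0, 18.0, 16.0], 0.48)]
lever_grip [([256.0, 172.0, 74.0, 28.0], 0.59), ([289.0, 272.0, 104.0, 79.0], 0.47)]
lever [([258.0, 171.0, 68.0, 29.0], 0.64)]
flow_cup_stand [([299.0, 308.0, 23.0, 12.0], 0.39)]
indenter [([337.0, 283.0, 18.0, 12.0], 0.19)]
steel_block [([310.0, 373.0, 37.0, 44.0], 0.94), ([290.0, 270.0, 106.0, 78.0], 0.47)]
tin_lid [([247.0, 329.0, 27.0, 24.0], 0.7)]
test_panel_1 [([362.0, 371.0, 45.0, 34.0], 0.69)]
top [[446.5106662955906, 0.0, 322.4172704801933], [0.0, 
[... 390 characters left out ...]
68), ([326.0, 252.0, 15.0, 14.0], 0.49), ([374.0, 223.0, 14.0, 18.0], 0.45)]
lever_grip [([277.0, 193.0, 48.0, 84.0], 0.72)]
lever [([285.0, 193.0, 40.0, 83.0], 0.93)]
flow_cup_stand []
indenter []
steel_block [([423.0, 270.0, 24.0, 28.0], 0.89)]
tin_lid [([339.0, 304.0, 25.0, 25.0], 0.59)]
test_panel_1 [([418.0, 234.0, 32.0, 21.0], 0.65)]
1.3 [ 0.      0.9935  0.1136 -0.    ] {'mtx': array([[371.0622,   0.    , 319.8227],
       [  0.    , 371.0622, 243.4363],
       [  0.    ,   0.    ,   1.    ]]), 'hand_eye': array([[ 0.0004, -0.9602, -0.2794,  0.0709],
       [ 1.    ,  0.0003,  0.0005,  0.0013],
       [-0.0004, -0.2794,  0.9602, -0.1421],
       [ 0.    ,  0.    ,  0.    ,  1.    ]])}
```

Run:
```python
import cv2,numpy as np
a=cv2.imread("pics/top0.png")[130:350,250:470]; b=cv2.imread("pics/side0.png")[140:430,220:440]
cv2.imwrite("pics/c0.png",np.hstack([cv2.resize(a,(440,440),interpolation=2),cv2.resize(b,(334,440),interpolation=2)]))
```

```text
(no output)
```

View pics/c0.png

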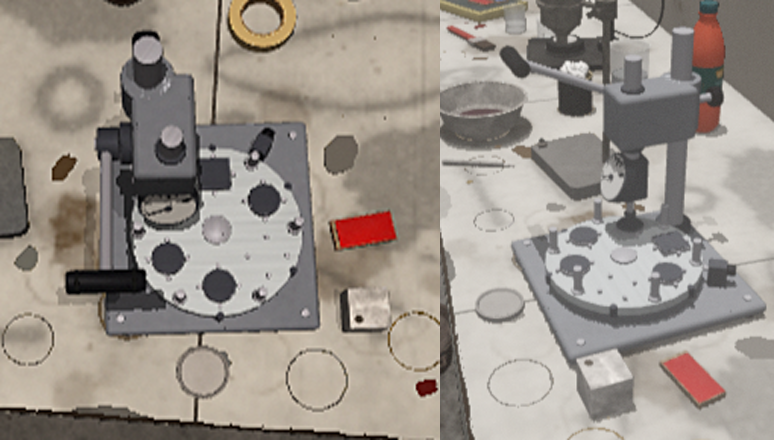

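View pics/top0.png

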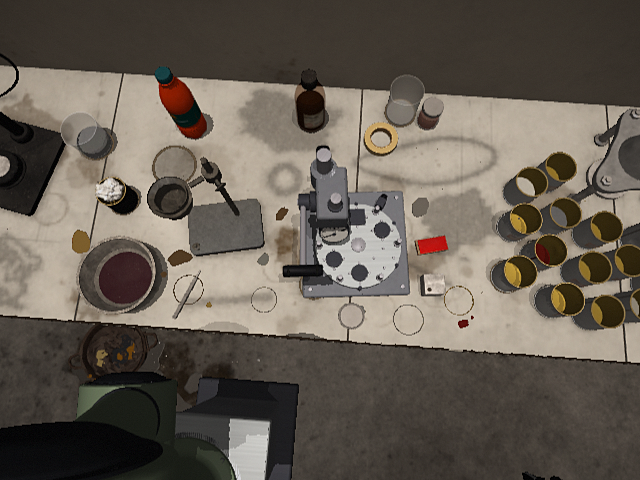

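```bash
cat > h.py <<'E'
from cell import bot
import cv2,numpy as np
from scipy.optimize import least_squares
from scipy.spatial.transform import Rotation as R
np.set_printoptions(precision=4,suppress=True)
def proj(c,P):
    k=bot.calibration(c);E=np.array(k["extrinsics"]);p=(E[:3,:3]@np.atleast_2d(P).T).T+E[:3,3]
    q=(np.array(k["mtx"])@p.T).T;return q[:,:2]/q[:,2:]
def s2w(s,P):
    P=np.atleast_2d(P);c,n=np.cos(s[2]),np.sin(s[2])
    return np.c_[s[0]+c*P[:,0]-n*P[:,1],s[1]+n*P[:,0]+c*P[:,1],P[:,2]]
def quat(closedir):   # tool down, y axis along closedir (world yaw of tool y)
    y=np.array([np.cos(closedir),np.sin(closedir),0]);z=np.array([0,0,-1.]);x=np.cross(y,z)
    q=R.from_matrix(np.c_[x,y,z]).as_quat();return np.r_[q[3],q[:3]]
E
python3 - <<'E'
from h import *
pt=[((-.12,.1175,.02),(303.5,295.5)),((-.12,-.1175,.02),(408.5,293.5)),((.12,-.1175,.02),(401.5,191.5)),((-.02,-.02,.053),(358.5,245)),((-.110,.092,.265),(302.5,270.5)),((.082,.052,.292),(323.5,155.5))]
ps=[((.12,-.1175,.02),(433.4,338.4)),((-.12,-.1175,.02),(308.3,375.3)),((-.12,.1175,.02),(268.7,298.2)),((-.02,-.02,.053),(341.2,308.1)),((-.110,.092,.265),(269,180)),((.082,.052,.292),(380,159))]
A=[np.array([p[0] for p in x]) for x in(pt,ps)];B=[np.array([p[1] for p in x]) for x in(pt,ps)]
f=lambda s:np.r_[(proj("top",s2w(s,A[0]))-B[0]).ravel(),(proj("side",s2w(s,A[1]))-B[1]).ravel()]
r=least_squares(f,[.45,-.35,0],loss="soft_l1");print(r.x,r.cost);print(f(r.x).reshape(-1,2))
s=r.x;np.save("s.npy",s)
import cv2
for c in("top","side"):
    im=cv2.imread(f"pics/{c}0.png");
    m=[(-.02+.085*np.cos(a),-.02+.085*np.sin(a),.078) for a in np.deg2rad(range(30,390,60))]+[(-.02+.062*np.cos(a),-.02+.062*np.sin(a),.054) for a in np.deg2rad(range(0,360,60))]+[(-.11,.092,.265)]
    for i,p in enumerate(proj(c,s2w(s,m))): im[tuple(np.round(p).astype(int)[::-1])]=(0,0,255) if i!=6 else (0,255,0)
    o=(130,250) if c=="top" else (160,250)
    a=cv2.resize(im[o[0]:o[0]+200,o[1]:o[1]+170],None,fx=2.3,fy=2.3,interpolation=0)
    b=a if c=="top" else np.hstack([b,a])
cv2.imwrite("pics/c1.png",b)
w=s2w(s,[(-.094,-.0625,.078),(-.11,.111,.265)]);print(w)
q=quat(s[2]+np.deg2rad(330));print(bot.solve_ik(s2w(s,[(-.0936,-.0625,.055)])[0],q),bot.solve_ik(s2w(s,[(-.0936,-.0625,.055)])[0],quat(s[2]+np.deg2rad(150))))
for d in(0,np.pi):print(bot.solve_ik(s2w(s,[(-.121,.111,.146)])[0],quat(s[2]+d)))
E
```

```text
[ 0.5448 -0.3041  0.0939] 30.341322783323548
[[-4.3735 -0.5433]
 [-1.3825 -0.8448]
 [-1.1262 -3.1601]
 [ 3.2355  0.4275]
 [ 4.4652  1.1958]
 [ 5.1396  0.4127]
 [ 3.1815 -1.2074]
 [-2.1172 -3.7726]
 [-1.1382 -2.9985]
 [-0.2493  0.0494]
 [-0.0808  1.7176]
 [ 0.7729  1.5504]]
[[ 0.4571 -0.3751  0.078 ]
 [ 0.4249 -0.2039  0.265 ]]
[-0.8115  0.5689 -0.3008  0.7011  0.      1.189 ] [-0.8115  0.5689 -0.3008  0.7011  0.     -1.9526]
[-0.6197  0.2478 -0.5415  0.7814  0.      0.8571]
[-0.6197  0.2478 -0.5415  0.7814  0.     -2.2844]
```

View pics/c1.png

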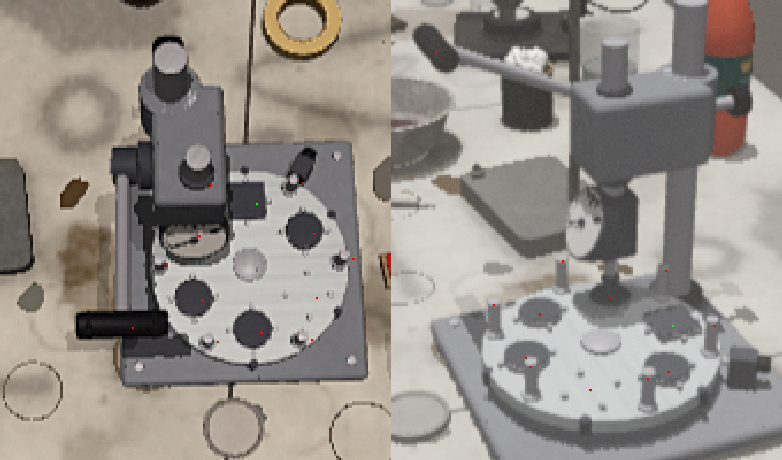

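Run:
```python
from h import *
pk=lambda a:(-.02+.085*np.cos(np.deg2rad(a)),-.02+.085*np.sin(np.deg2rad(a)),.078)
ns=lambda a:(-.02+.062*np.cos(np.deg2rad(a)),-.02+.062*np.sin(np.deg2rad(a)),.054)
T=lambda u,v:(250+u/2.3,130+v/2.3); S=lambda u,v:(250+(u-391)/2.3,160+v/2.3)
pt=[(pk(150),T(207,341)),(pk(210),T(299,340)),(pk(270),T(338,260)),(pk(330),T(293,182)),(ns(120),T(193,297)),(ns(180),T(253,328)),(ns(300),T(304,230)),((-.02,-.02,.053),T(249,264)),((-.110,.092,.265),T(122,324)),((.082,.052,.292),T(171,58))]
ps=[(pk(150),S(494,303)),(pk(210),S(531,366)),(pk(270),S(648,376)),(pk(330),S(714,322)),(pk(90),S(563,262)),(ns(300),S(668,369)),(ns(180),S(525,356)),(ns(120),S(543,312)),((-.02,-.02,.053),S(600,342)),((-.110,.092,.265),S(436,47))]
A=[np.array([p[0] for p in x]) for x in(pt,ps)];B=[np.array([p[1] for p in x]) for x in(pt,ps)]
f=lambda s:np.r_[(proj("top",s2w(s,A[0]))-B[0]).ravel(),(proj("side",s2w(s,A[1]))-B[1]).ravel()]
r=least_squares(f,[.54,-.3,0],loss="soft_l1");print(r.x,r.cost);print(f(r.x).reshape(-1,2))
s=r.x;np.save("s.npy",s)
print(s2w(s,[pk(210),(-.11,.092,.265)]))
```

```text
[ 0.5464 -0.2985  0.0934] 23.32798506287464
[[ 0.9335 -1.2223]
 [ 2.1071 -1.6368]
 [ 3.5597 -1.9741]
 [ 1.1857 -1.1393]
 [ 0.7311 -0.042 ]
 [ 0.3401  0.3128]
 [ 1.179   0.0123]
 [ 0.886  -0.2393]
 [ 0.5368 -0.3817]
 [ 1.0323 -0.4031]
 [-0.7134 -1.1812]
 [-1.0817 -2.4819]
 [-0.5555 -2.0607]
 [-1.1202 -1.3114]
 [-0.867  -2.1202]
 [-0.966  -1.7286]
 [-0.0485 -1.6976]
 [-1.6688 -1.7563]
 [-0.0359 -2.4295]
 [-0.2932  0.099 ]]
[[ 0.459  -0.3694  0.078 ]
 [ 0.4283 -0.2171  0.265 ]]
```

Run:
```python
from h import *
s=np.load("s.npy")
a=np.deg2rad(210);p=s2w(s,[(-.02+.085*np.cos(a),-.02+.085*np.sin(a),.16)])[0]
q=quat(s[2]+np.deg2rad(330))
bot.move_pose(p,q)
bot.set_gripper(0.6,20)
print(bot.read_clock(),bot.read_position(),bot.read_tool_rot(),q)
im=bot.camera("wrist")
# predicted point of peg
H=np.array(bot.calibration("wrist")["hand_eye"]);K=bot.calibration("wrist")["mtx"]
qq=bot.read_tool_rot();Rw=R.from_quat(np.r_[qq[1:],qq[0]]).as_matrix();t=bot.read_position()
im=im[...,::-1].copy()
for ang in range(30,390,60):
    a=np.deg2rad(ang);P=s2w(s,[(-.02+.085*np.cos(a),-.02+.085*np.sin(a),.078)])[0]
    c=H[:3,:3].T@(Rw.T@(P-t)-H[:3,3]);
    if c[2]>0:
        u=K@c;u=u[:2]/u[2];print(ang,u);cv2.circle(im,tuple(int(v) for v in u),4,(0,0,255),1)
cv2.imwrite("pics/w1.png",im)
```

```text
3.15 [ 0.4588 -0.3697  0.1601] [0.0001 0.8419 0.5396 0.    ] [0.     0.8417 0.5399 0.    ]
30 [481.3584 -19.6209]
90 [318.4019 -19.6634]
150 [244.8785 128.1571]
210 [318.6759 249.9963]
270 [453.0135 249.9448]
330 [539.4175 128.1299]
```

View pics/w1.png

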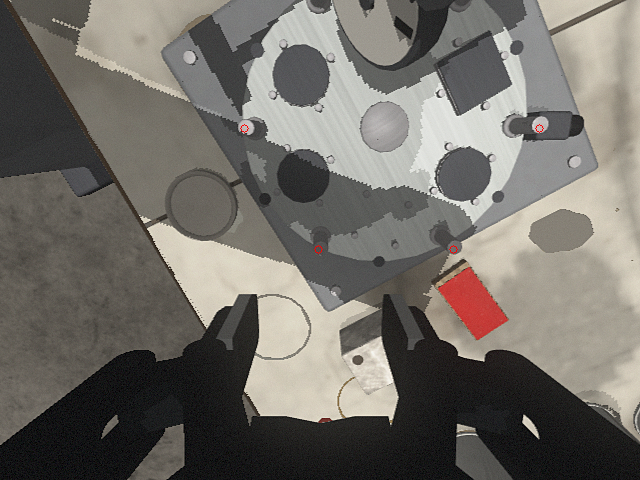

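Run:
```python
from h import *
s=np.load("s.npy")
def P(ang,z=.056):
    a=np.deg2rad(ang);return s2w(s,[(-.02+.085*np.cos(a),-.02+.085*np.sin(a),z)])[0]
bot.move_linear(P(210),speed=.12)
print("down",bot.read_ft_force(),bot.read_clock())
bot.set_gripper(0.0,20)
print("grip",bot.read_gripper_width(),bot.read_finger_force(),bot.read_ft_force())
for g in range(215,271,5):
    bot.move_linear(P(g),speed=.06)
    if g%15==0:print(g,bot.read_ft_force(),bot.read_gripper_width())
bot.wait(.2);print(bot.read_clock(),bot.read_position(),P(270))
bot.set_gripper(0.5);bot.wait(.2)
bot.move_linear(P(270,.16),speed=.2)
print(bot.read_clock(),bot.read_ft_force())
im=bot.camera("wrist")[...,::-1]; a=bot.camera("side")[140:380,240:440,::-1]
cv2.imwrite("pics/w2.png",np.hstack([cv2.resize(im,(400,300)),cv2.resize(a,(250,300))]))
```

```text
down [ 0.2892 -0.7794 -0.0306] 4.2167
grip 0.09131836823842666 19.68583971261978 [-0.7703 -0.4779  4.276 ]
225 [-4.8266  1.4162  7.6367] 0.09418043703341125
240 [-1.9879 -4.8715  3.7379] 0.09406073363964404
255 [ 2.8552 -5.0838  1.6779] 0.0945984157516846
270 [-0.5807 -0.7525  6.9978] 0.09689153550567921
8.1667 [ 0.5355 -0.4044  0.0563] [ 0.5363 -0.4049  0.056 ]
9.4583 [0.2994 0.2272 0.1125]
```

View pics/w2.png

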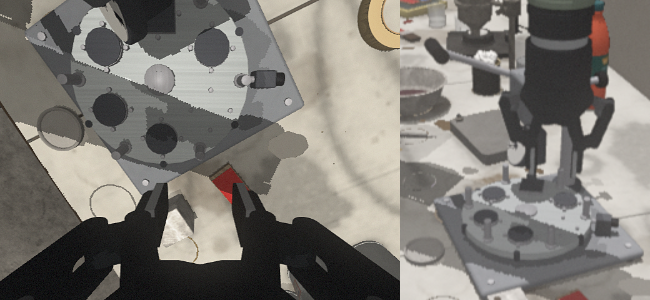

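```bash
cat >> h.py <<'E'
s=np.load("s.npy")
def G(ang,dy=.021,up=0):
    b=.436-ang;return s2w(s,[(.03-.155*np.cos(b),.092+dy,.2+.155*np.sin(b)-.019+up)])[0]
E
python3 - <<'E'
from h import *
p=bot.read_position();bot.move_linear([p[0],p[1],.34],speed=.25)
q=quat(s[2]);bot.move_pose(G(0,up=.08),q);bot.set_gripper(.6,30)
t=bot.read_position();qq=bot.read_tool_rot()
im=bot.camera("wrist")[...,::-1].copy()
H=np.array(bot.calibration("wrist")["hand_eye"]);K=bot.calibration("wrist")["mtx"];Rw=R.from_quat(np.r_[qq[1:],qq[0]]).as_matrix()
for P in s2w(s,[(-.11,.059,.275),(-.11,.125,.275),(-.11,.113,.275)]):
    c=H[:3,:3].T@(Rw.T@(P-t)-H[:3,3]);u=K@c;u=u[:2]/u[2];print(u);cv2.circle(im,tuple(int(v) for v in u),4,(0,0,255),1)
cv2.imwrite("pics/w3.png",im);print(bot.read_clock(),t)
E
```

```text
[319.9023 351.0693]
[319.8275 244.2658]
[319.8421 265.1197]
11.6583 [ 0.4263 -0.1971  0.3261]
```

View pics/w3.png

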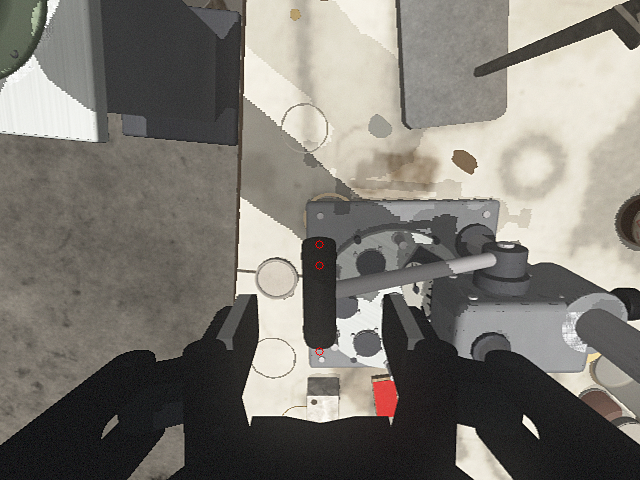

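Run:
```python
from h import *
D=.0235
print(bot.move_linear(G(0,D),speed=.1,until_force=8),bot.read_position(),bot.read_ft_force())
bot.set_gripper(0.0,30);print(bot.read_gripper_width(),bot.read_finger_force(),bot.read_ft_force())
for a in np.arange(.05,.56,.05):
    bot.move_linear(G(a,D),speed=.05);print(round(a,2),bot.read_position()[2]+.019,bot.read_ft_force(),bot.read_gripper_width())
print(bot.read_clock())
a=bot.camera("side")[140:330,230:430,::-1];w=bot.camera("wrist")[...,::-1]
cv2.imwrite("pics/w4.png",np.hstack([cv2.resize(w,(400,300)),cv2.resize(a,(316,300))]))
```

```text
False [ 0.426 -0.194  0.247] [-0.7002  0.1698  1.308 ]
0.2179059110048431 29.71551686525345 [-3.8793 -1.2795  4.4725]
0.05 0.25881411480985894 [-4.2546 -0.9281  6.4481] 0.22002140859240504
0.1 0.25159705711925223 [-4.5408 -0.8746  5.6797] 0.22134581045939222
0.15 0.2442222668791043 [-3.1579 -0.7532  6.4821] 0.22342717594868314
0.2 0.23669991380369085 [-3.2853 -0.9275  5.4623] 0.21991179079642129
0.25 0.22914552450914658 [-3.6957 -1.2303  5.075 ] 0.22211625868061705
0.3 0.22144183172651713 [-4.6557 -2.3809  4.1187] 0.22177907533592336
0.35 0.2136460439173694 [-4.3655 -3.0158  5.1226] 0.2240687831647131
0.4 0.20580408076507653 [-3.9967 -1.7201  4.1176] 0.21984420649692257
0.45 0.1981767084951728 [-5.2652 -2.878   6.3181] 0.22143715938774028
0.5 0.19037383688427556 [-6.5388 -2.1358  6.557 ] 0.22345761518548993
0.55 0.18258451207451845 [-6.6708 -2.8923  6.3312] 0.2204077019765111
16.3833
```

View pics/w4.png

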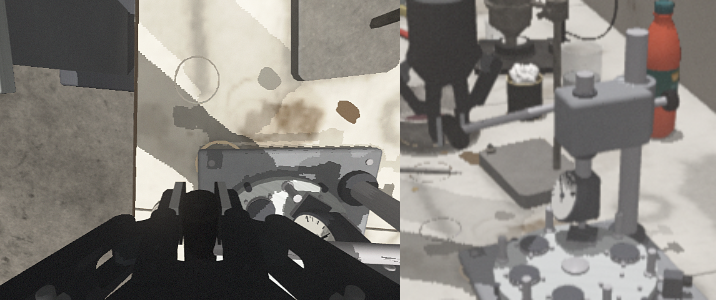

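Run:
```python
from h import *
D=.0235
for a in (.6,.64,.664):
    bot.move_linear(G(a,D),speed=.04)
bot.wait(.6);print(bot.read_position()[2]+.019,bot.read_ft_force(),bot.read_finger_force(),bot.read_clock())
a=bot.camera("side")[235:300,310:375,::-1];w=bot.camera("wrist")[320:430,460:600,::-1]
cv2.imwrite("pics/w5.png",np.hstack([cv2.resize(w,(500,393),interpolation=2),cv2.resize(a,(300,393),interpolation=2)]))
```

```text
0.16505212616599754 [-8.6894 -4.0084  6.3976] 33.99060130119324 17.9833
```

View pics/w5.png

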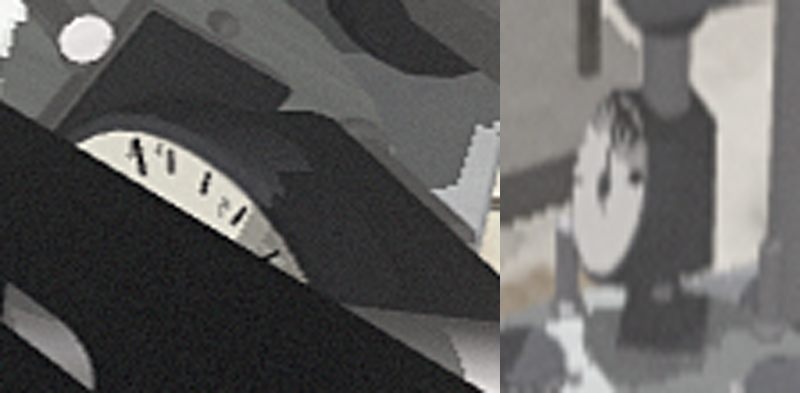

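Run:
```python
from h import *
f=lambda p:np.c_[500+(p[:,0]-310)*300/65,(p[:,1]-235)*393/65]
for z in(.1,.12,.14):
    print(z,f(proj("side",s2w(s,[(-.04,.034,z)]))))
    for n in(1.2,1.6,1.8,2.0,2.2,2.4,2.8,3.0):
        h=n-2; P=[(-.04,.034-r*np.sin(h),z+r*np.cos(h)) for r in(0,.02,.028)]
        q=f(proj("side",s2w(s,P)));print(n,(q[1]-q[0]).round(0),(q[2]-q[0]).round(0))
im=bot.camera("side")[:,:,::-1];w=cv2.resize(im[240:285,318:352],None,fx=12,fy=12,interpolation=cv2.INTER_CUBIC)
cv2.imwrite("pics/w6.png",w)
```

```text
0.1 [[544.7936 220.5548]]
1.2 [-13. -62.] [-18. -86.]
1.6 [ -7. -65.] [-10. -91.]
1.8 [ -4. -62.] [ -5. -88.]
2.0 [ -0. -58.] [ -1. -81.]
2.2 [  3. -50.] [  4. -71.]
2.4 [  7. -41.] [  9. -58.]
2.8 [ 13. -18.] [ 18. -25.]
3.0 [15. -5.] [21. -6.]
0.12 [[544.4261 162.9595]]
1.2 [-13. -62.] [-18. -87.]
1.6 [ -7. -66.] [-10. -92.]
1.8 [ -4. -64.] [ -6. -89.]
2.0 [ -0. -59.] [ -1. -83.]
2.2 [  3. -52.] [  5. -73.]
2.4 [  7. -42.] [  9. -60.]
2.8 [ 13. -19.] [ 18. -27.]
3.0 [15. -6.] [21. -8.]
0.14 [[544.0508 104.1309]]
1.2 [-13. -62.] [-18. -87.]
1.6 [ -7. -67.] [-10. -93.]
1.8 [ -4. -65.] [ -6. -91.]
2.0 [ -0. -60.] [ -1. -85.]
2.2 [  3. -53.] [  5. -75.]
2.4 [  7. -44.] [ 10. -62.]
2.8 [ 13. -21.] [ 18. -29.]
3.0 [15. -7.] [ 22. -10.]
```

View pics/w6.png

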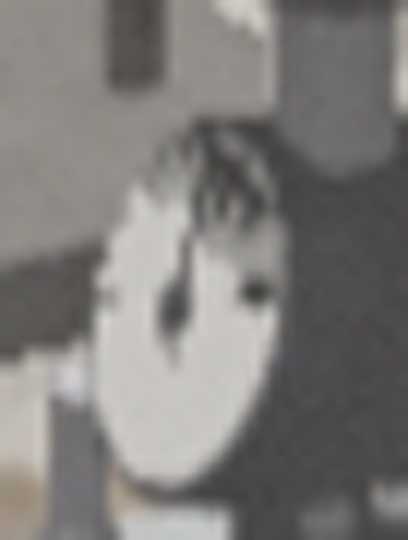

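Run:
```python
from h import *
th=np.linspace(-np.pi,np.pi,181)
def pts(d,h,r):
    h=np.atleast_1d(h);x,z,t=d
    return s2w(s,np.c_[x+r*np.cos(h)*np.sin(t),.034-r*np.sin(h),z+r*np.cos(h)*np.cos(t)])
def f(d):
    e=proj("side",pts(d,th,.031))
    return np.r_[proj("side",pts(d,0,0))[0]-(332.6,265.7),proj("side",pts(d,1.,.026))[0]-(339.5,264.3),e.min(0)-(326,250),e.max(0)-(341.7,280.8)]
r=least_squares(f,[-.03,.1,.3]);d=r.x;print(d,r.fun)
p0=bot.read_position();bot.move_linear(G(.683,.0235),speed=.03);bot.wait(.5)
t=bot.read_position();qq=bot.read_tool_rot();print(p0[2]+.019,t[2]+.019,bot.read_ft_force(),bot.read_finger_force())
d[1]-=.0  # dial stops once the indenter is seated or moves with quill: < 1 mm
H=np.array(bot.calibration("wrist")["hand_eye"]);K=bot.calibration("wrist")["mtx"];Rw=R.from_quat(np.r_[qq[1:],qq[0]]).as_matrix()
def pw(P):
    c=(Rw.T@(P-t).T).T-H[:3,3];c=c@H[:3,:3];u=c@K.T;return u[:,:2]/u[:,2:]
im=bot.camera("side")[...,::-1];w=bot.camera("wrist")[...,::-1]
S=cv2.resize(im[240:285,315:350],None,fx=12,fy=12,interpolation=cv2.INTER_CUBIC)
o=np.array([455,315]);W=cv2.resize(w[315:415,455:550],None,fx=4,fy=4,interpolation=cv2.INTER_CUBIC)
for h,c in((1.6,(0,200,0)),(2,(0,0,255)),(2.4,(0,200,0)),(3,(255,0,0))):
    a=((proj("side",pts(d,h-2,.034))[0]-(315,240)+.5)*12).astype(int);cv2.circle(S,tuple(map(int,a)),4,c,-1)
    b=((pw(pts(d,h-2,.033))[0]-o+.5)*4).astype(int);cv2.circle(W,tuple(map(int,b)),3,c,-1);print(h,a,b)
W=cv2.copyMakeBorder(W,0,S.shape[0]-W.shape[0],0,0,0) if W.shape[0]<S.shape[0] else W
cv2.imwrite("pics/w7.png",np.hstack([S,W[:S.shape[0]]]));print(bot.read_clock())
```

```text
[-0.0135  0.1071  0.3049] [ 0.5466 -0.1973  0.4157 -0.0492 -0.5096 -1.2494 -0.4197  1.5447]
0.1650695290066852 0.16216453287467655 [-9.5467 -3.6321  6.6459] 34.12285566329956
1.6 [249  91] [421 458]
2 [287 113] [421 559]
2.4 [316 168] [384 623]
3 [330 292] [286 633]
18.9833
```

View pics/w7.png

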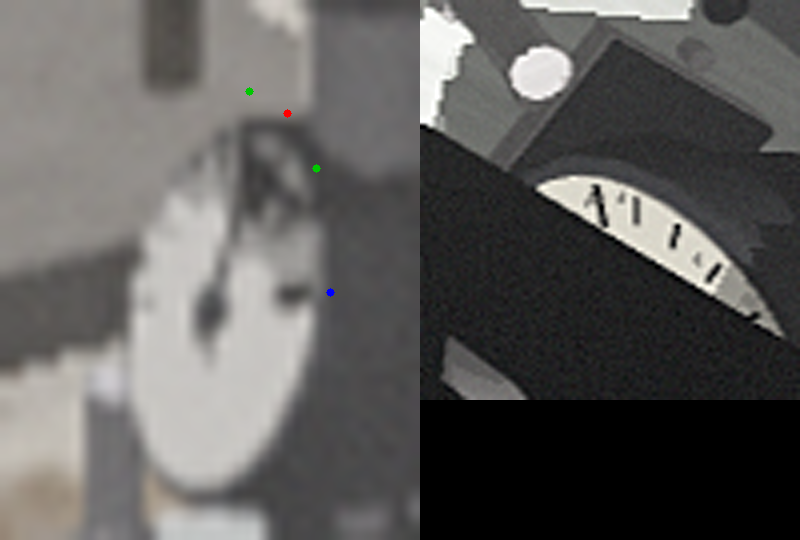

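```bash
python3 -c "
from cell import bot
bot.wait(.6);print(bot.read_finger_force());print(bot.close_job())"
```

```text
34.12302553653717
the job is handed in; nothing more can be done
None
```

The job is handed in: I turned the table one place, so the square coupon is under the indenter, and the lever is still pinched down. The needle reads about 1.85–2.1 rad (roughly 14–16 N), judged from the dial image and grip height; no pass/fail result came back.

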